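# Lock the lens and show a terminal block to the inspection camera

### The arm

A 6-joint arm with a two-finger parallel gripper is mounted at the origin on the work surface; the furniture and walls round the work are solid. World frame = base frame: x ahead of the robot, y to its left, z up, the work surface at z = 0. Lengths are in mm, angles in rad, forces in N, time in s.
With the tool pointing down it reaches from about 275 to 750 mm from the base axis. Payload 10.2 kg.
Tool frame: the origin (TCP) lies midway between the tips of the shut fingers; the grasp point (between the pads) lies 19 mm behind it (manip.grip_depth is the distance from the TCP to the grasp point, in mm); x points along the fingers, y is the direction in which the jaws open and shut, and the axes are right-handed (so a half turn about x gives the same grasp; the last joint's range is limited). The gripper opens to 85 mm and grips with 20 to 120 N. Pads are 22 mm wide; open, the fingers measure 114 mm over their backs; the gripper's body (76 mm by 85 mm) begins 54 mm behind the grasp point. The pads swing forward as they close: fully open they stand 13 mm farther back than shut.
Start: joints at [1.055, 0.313, 1.498, -0, 1.331, -0.223], TCP at [151.546, 502.658, 207.894] pointing down, gripper open.
Joint ranges: [-2.94, 2.94], [-0.97, 2.17], [0.19, 2.56], [-1.23, 4.37], [0.02, 3.11], [-2.88, 2.88]. Speed limits (rad/s): [2.39, 2.39, 3.01, 3.14, 3.14, 3.14].

### API

Orientations are given as [roll, pitch, yaw] about the fixed x, y, z axes, in that order (R = Rz(yaw) Ry(pitch) Rx(roll)).
In Python, from bench import manip gives the robot as it stands.
- The arm moves only by the tool play_rows, never from a script. Its argument "steps" is a list of rows, each a list of 7 numbers: the shift along the tool's x, y, z in mm, then the turn, a rotation vector about the tool's x, y, z in degrees, then the opening in per cent of the stroke, from 0 (shut) to 100 (fully open). In form: [[tx, ty, tz, rx, ry, rz, jaw], ...]. A call has 1 to 8 rows; each row is the pose to reach, as a shift and turn from the pose measured when the call began, along the tool's axes at that moment; what a row does not reach only later rows make up. A row lasts 1/12 s, in which the tool goes at most 41.7 mm and 7.16 degrees, less where a joint would pass 70% of its speed; a pose out of reach is approached as far as the arm can. A call with a gripper value outside its range is refused whole. The fingers move at their own pace and stop on an object; the grip force is fixed at half the most. Time passes only in rows, so rows that repeat a pose let the fingers close. It gives the time, the measured TCP pose, the force and the opening at its end, in the units of the state.
- manip.sense(): the state, without advancing time (a new reading comes with each control period).
- manip.grab_frame(name): name is "scene" or "top" or "wrist"; returns the picture (420x560x3 uint8, red, green, blue); there is no depth.
- manip.camera_model(name): a dict with "intrinsics" (3x3 intrinsics, pixels), "R" (3x3) and "t" (3): a world point X has camera coordinates R X + t; the wrist camera has in their place "T_tool_cam" (4x4, takes a point from camera to tool coordinates, whose origin is the TCP and whose axes are the tool frame's). Camera axes: x right, y down, z forward; pixel columns grow to the right and rows downward; lengths in mm; the calibration is good to about 2 mm. A picture is of the moment at which its call begins: read the wrist's pose just before it. camera_model takes no time and is no camera call.
- manip.finish_job(): hands the job in, once; it reports no verdict.
The state is a dict: "time_s": time; "joint_positions": joint angles; "joint_vel": joint speeds; "joint_efforts": joint torques, N m; "eef_pos": TCP position; "ee_rot": TCP orientation; "force": force on the tool from outside, world axes, zero at the start; "ft_torque": the same for the moment, N m; "opening": opening from 0.0 (shut) to 1.0 (fully open).
Only numpy, scipy, OpenCV 4.12 (cv2) and the standard library are available. Lean on these libraries where they do the work, as an engineer would, in place of code of your own. Each camera call takes 0.05 s, during which the arm holds its last target. There are 200 camera calls.

### The job

The lens of the inspection camera that looks straight up from the bench has been left unlocked: turn the knurled lock ring round its lens clockwise (seen from above) until it stops at its locked mark, so that the focus cannot drift. Then take the longest of the three terminal blocks out of the black nest strip and present it to the camera: hold it in the air, right way up, level, centred over the lens, its length parallel to the long side of the camera's mounting plate, its underside 80 mm above the top rim of the lens. Finish while holding it there, still; do not touch the lens glass, and leave the other two terminal blocks in their pockets and the things lying about where they are.

Things in the scene. Friction and masses are not known exactly. Their poses are not given: they have to be found in the camera images.
- vision_cam: Upward-looking inspection camera, fixed to the bench. Origin: underside centre of its aluminium plate, on the lens axis, z up. Plate 70 mm (x) by 120 mm (y, long side), 13 mm high with its screws; grey housing 44 x 44 mm to z 56; barrel 34 mm across, z 61 to 70; lock ring z 70 to 84; front barrel 38 mm across to z 98, with the white locked mark at its -x side. Place and yaw vary
- lens_top (a point): Centre of the lens's top rim, 98 mm above the camera's origin; same axes as the camera (y along the plate's long side, z up)
- lens_glass: The lens glass, 28 mm across, set into the front barrel about 3 mm below its top rim; origin at the centre of its underside, 90 mm above the camera's origin
- lock_ring (a joint): Turn of the knurled lock ring about the vertical lens axis, rad: 0 fully loose, growing clockwise seen from above, 1.2 locked, at a hard stop, where the white line on the ring meets the white mark on the front barrel. Starts anywhere from 0 to 0.4. It turns stiffly (about 0.1 N m) and stays where it is left
- ring_grip (a point): Centre of the lock ring, on the lens axis at half its height (77 mm above the camera's origin). The ring is round, 47 to 49 mm across its knurling and 14 mm high, and can be gripped across any diameter from above; the front barrel stands 14 mm higher than its top
- nest: Black nest strip, fixed to the bench, 34 mm along x, 180 mm along y, 14 mm high; origin at the centre of its underside, z up. Three pockets in a row along y, at y = -55, 0 and +55 mm, each 14.5 mm (x) by 41 mm (y) and 3.5 mm deep. It varies in place and yaw
- terminal_b: The longest terminal block, to be presented: 12 mm along x, 38 mm along y, 11 mm high along z; origin at the centre of its underside, z up. It sits in one of the pockets, right way up, its top 7.5 mm above the strip. 10 to 20 g
- terminal_a: The middle terminal block, 12 x 30 x 11 mm, same axes, in another pocket
- terminal_c: The shortest terminal block, 12 x 27 x 11 mm, same axes, in another pocket
- solder_spool: Small spool of solder, 59 x 72 mm, 41 mm high, standing nearby (origin: centre of its underside)
- tape_roll: Roll of tape, 100 mm across, 19 mm high, lying nearby (origin: centre of its underside)

How it is judged (in metres and radians):
On the way, in this order (a step that is already met when the one before it is completed fails the run):
1. the lock ring is turned to its locked stop, while the terminal block is still in the nest (value of joint lock_ring above 1.1 rad and z of terminal_b in the frame of nest below 0.02 m), for 0.2 s.
2. the longest terminal block is lifted out of the nest in the gripper (z of terminal_b in the frame of nest above 0.04 m and contact force between terminal_b and the fingers above 0.5 N), for 0.2 s.
At the end, for the whole second after the job is handed in: Ring locked (over 1.1 of 1.2 rad). Longest block held still (under 20 mm/s) in the fingers, in the air: centre of its underside within 8 mm of the lens axis, 72 to 88 mm above the lens rim, level within 0.13 rad, length within 0.15 rad of the plate's long side; other blocks in their pockets (value of joint lock_ring above 1.1 rad and horizontal distance between terminal_b and lens_top below 0.008 m and z of terminal_b in the frame of lens_top between 0.072 and 0.088 m and angle between terminal_b's own z axis and vertical below 0.13 rad and angle between the y axis of terminal_b and the y axis of vision_cam, either way round below 0.15 rad and contact force between terminal_b and the fingers above 0.5 N and linear speed of terminal_b below 0.02 m/s and z of each of terminal_a, terminal_c in the frame of nest below 0.0135 m); the arm keeps its last pose, push and grip.
It fails at once if the lens glass is touched (contact force between lens_glass and anything else above 0.5 N).
It fails at once if another terminal block is moved from its pocket (more than 20 mm) (distance of any of terminal_a, terminal_c from where it was at the start of the episode above 0.02 m).
It fails at once if the spool or tape roll is shifted by more than 30 mm (distance of any of solder_spool, tape_roll from where it was at the start of the episode above 0.03 m).
It also fails if it takes over 53 s, if anything falls off the work surface, if the arm or the gripper's body presses on something with over 40 N, if the wrist force passes 120 N, or if a joint passes its speed limit or range.

## Working session

There is one attempt and no reset: what is moved stays moved. The work goes in short steps, Python scripts to look and compute and a tool call to move; the robot and the scene stay as the last step left them, time stands still between calls to the robot, and variables do not carry over. Pictures are saved under pics/ and viewed, about 8 in all and at most 12, crops included, and the job is handed in when it is done.

Besides the shell and the picture viewer there is one more tool, called after "Request:" by a JSON object that holds its "op" and its "data", one argument or row to a line. play_rows: Moves the arm, as the interface text tells. Its arguments: {"type":"object","properties":{"steps":{"type":"array"}},"required":["steps"]}

```bash
mkdir -p pics; ls; python3 - <<'E'
from bench import manip
import cv2,numpy as np
print(manip.sense())
for n in ["top","scene","wrist"]:
    f=manip.grab_frame(n); cv2.imwrite(f"pics/{n}0.png",f[...,::-1])
    m=manip.camera_model(n); print(n,{k:np.round(v,4).tolist() for k,v in m.items()})
E
```

```text
pics
{'time_s': 0.0, 'joint_positions': array([ 1.05460805e+00,  3.13480853e-01,  1.49845433e+00,  3.92500593e-05,
        1.33101003e+00, -2.23413426e-01]), 'joint_vel': array([ 0.00055501,  0.00180588,  0.00010059,  0.00092645, -0.00038814,
       -0.00024376]), 'joint_efforts': array([ 1.11171932e-03, -4.12283850e+01, -2.59737647e+01, -1.32134919e-04,
        4.27116029e-03, -1.87096282e-05]), 'eef_pos': array([151.37965018, 502.3952499 , 207.31282282]), 'ee_rot': array([-1.82238174,  1.56944323, -2.11516593]), 'force': array([0.04824946, 0.92922125, 0.54215696]), 'ft_torque': array([ 0.01254245, -0.01074968,  0.01608709]), 'opening': 1.0002622307790243}
top {'intrinsics': [[530.2842, 0.0, 272.4983], [0.0, 530.2842, 216.0389], [0.0, 0.0, 1.0]], 'R': [[-0.0216, -0.9998, -0.0009], [-0.9912, 0.0216, -0.1307], [0.1307, -0.0019, -0.9914]], 't': [-24.4209, 542.2976, 1012.6755]}
scene {'intrinsics': [[399.4679, 0.0, 278.8416], [0.0, 399.4679, 209.0433], [0.0, 0.0, 1.0]], 'R': [[-0.8119, -0.5835, -0.0167], [-0.4112, 0.592, -0.6931], [0.4143, -0.5559, -0.7206]], 't': [400.8665, 304.3558, 640.3543]}
wrist {'intrinsics': [[338.266, 0.0, 285.3698], [0.0, 338.266, 201.6423], [0.0, 0.0, 1.0]], 'T_tool_cam': [[-0.0007, -0.3091, 0.951, -166.8017], [1.0, -0.0003, 0.0007, -0.3423], [0.0001, 0.951, 0.3091, -79.406], [0.0, 0.0, 0.0, 1.0]]}
```

View pics/top0.png

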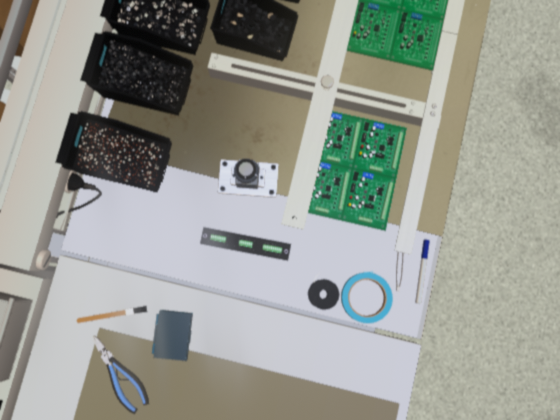

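View pics/scene0.png

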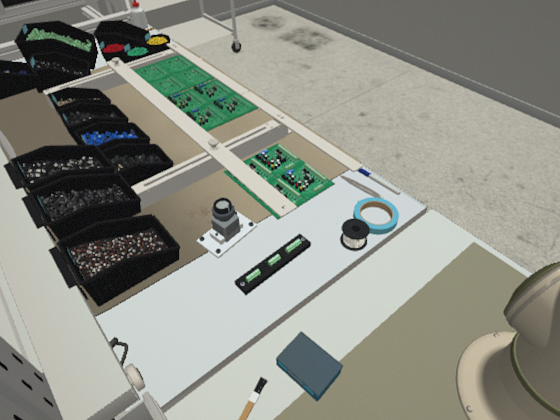

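The top view shows the camera plate at about (248,177), its lens at (246,170), and the nest strip at (246,243) with three green blocks. The spool is at (323,294) and the tape at (367,297). I'll crop in closer on the camera and nest.

```bash
cat > h.py <<'E'
import numpy as np,cv2
from bench import manip
from scipy.spatial.transform import Rotation as Ro
def cam(n,s=None):
    m=manip.camera_model(n);K=m["intrinsics"]
    if n!="wrist": return K,np.array(m["R"]),np.array(m["t"])
    s=s or manip.sense(); T=np.eye(4);T[:3,:3]=Ro.from_euler('xyz',s["ee_rot"]).as_matrix();T[:3,3]=s["eef_pos"]
    W=np.linalg.inv(T@np.array(m["T_tool_cam"])); return K,W[:3,:3],W[:3,3]
def back(c,uv,z):
    K,R,t=c; o=-R.T@t; d=R.T@np.linalg.solve(K,[uv[0],uv[1],1]); return o+d*(z-o[2])/d[2]
def proj(c,X):
    K,R,t=c; p=K@(R@np.asarray(X,float)+t); return p[:2]/p[2]
E
python3 - <<'E'
import cv2
f=cv2.imread("pics/top0.png")
cv2.imwrite("pics/top0c.png",cv2.resize(f[155:265,190:300],None,fx=5.4,fy=5.4,interpolation=cv2.INTER_CUBIC))
E
```

```text
(no output)
```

View pics/top0c.png

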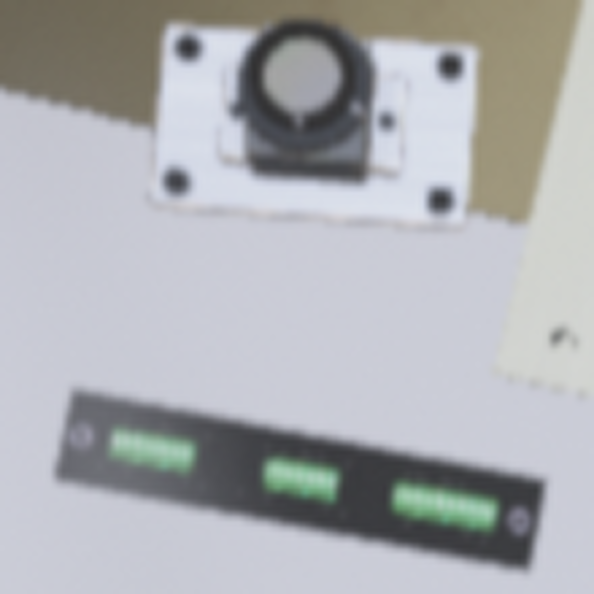

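The crop shows the plate screws at (188,47), (450,66), (440,201) and (176,182), and the nest corners at (73,388), (545,480), (528,570) and (55,480). The longest block is the right-hand one at (445,504). The barrel mark is at (300,118), and the ring line is probably the one at (358,108).

```bash
python3 - <<'E'
from h import *
c=cam("top")
P=lambda u,v,z: back(c,(u/5.4+190-.4,v/5.4+155-.4),z)
S=[P(*p,12) for p in[(188,47),(450,66),(440,201),(176,182)]]
C=[P(*p,9) for p in[(165,22),(478,45),(466,225),(150,205)]]
N=[P(*p,14) for p in[(73,388),(545,480),(528,570),(55,480)]]
for n,Q in(("screws",S),("plate",C),("nest",N)):
    Q=np.array(Q);d=(Q[0]+Q[3]-Q[1]-Q[2])[:2]
    print(n,Q.mean(0).round(1),"sides",[np.linalg.norm(Q[i]-Q[i-1]).round(1) for i in range(4)],"y-dir deg",np.degrees(np.arctan2(d[1],d[0])).round(2))
print("lens",P(302,75,95),"rim",P(305,80,98))
for p in[(152,450),(300,480),(445,504)]:print(P(*p,21.5).round(1))
print("ringline",P(358,108,84), "mark",P(300,118,98))
s=manip.sense();R=Ro.from_euler('xyz',s["ee_rot"]).as_matrix();print(R.round(3))
E
```

```text
screws [625.1  12.8  12. ] sides [np.float64(52.2), np.float64(99.7), np.float64(52.1), np.float64(99.8)] y-dir deg 84.54
plate [625.7  12.4   9. ] sides [np.float64(70.9), np.float64(119.5), np.float64(69.6), np.float64(119.6)] y-dir deg 84.77
nest [490.5  19.9  14. ] sides [np.float64(34.9), np.float64(179.1), np.float64(33.9), np.float64(178.6)] y-dir deg 77.85
lens [625.35543147  12.84767381  95.        ] rim [622.88027065  11.68614494  98.        ]
[501.9  73.8  21.5]
[489.6  19.4  21.5]
[479.6 -33.8  21.5]
ringline [615.52431513  -6.19191666  84.        ] mark [609.44310918  13.62707917  98.        ]
[[-0.     0.289  0.957]
 [-0.001  0.957 -0.289]
 [-1.    -0.001 -0.   ]]
```

View pics/wrist0.png

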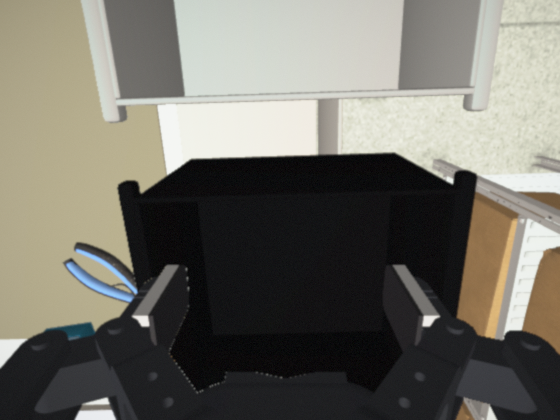

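Checks agree with the given sizes: plate 70×120, nest 34×179. The camera is at (625.3, 12.7) with yaw −5.3°, and the nest yaw is −12.1°. The longest block is at (479.6, −33.8). The ring line sits about 68° short of the mark, so the ring is nearly fully loose. I'll rise first, then travel to the camera with the jaw azimuth at about 110°.

Request:
{"op": "play_rows", "data": {
  "steps": [
    [-40,0,0,0,0,0,100],
    [-80,0,0,0,0,0,100],
    [-100,-15,30,-5,0,0,100],
    [-100,-35,65,-10,0,0,100],
    [-100,-55,100,-17,0,0,100],
    [-100,-75,134,-23,0,0,100],
    [-100,-93,168,-30,0,0,100],
    [-100,-112,201,-37,0,0,100]
  ]
}}

```text
time_s: 0.82
eef_pos: [303.4, 345.8, 307.5]
ee_rot: [-2.413, 1.57, -2.102]
force: [1.1, 1.2, -0.4]
opening: 1.004
```

```bash
cat > d.py <<'E'
import sys
from h import *
s=manip.sense();R=Ro.from_euler('xyz',s["ee_rot"]).as_matrix()
# args: x y z jaw-azimuth(deg); prints shift and rotvec in tool frame
x,y,z,a=map(float,sys.argv[1:5]);a=np.radians(a)
Y=np.array([np.cos(a),np.sin(a),0]);X=np.array([0,0,-1.]);G=np.c_[X,Y,np.cross(X,Y)]
print("t",s["time_s"].__round__(2),"pos",s["eef_pos"].round(1),"az",np.degrees(np.arctan2(R[1,1],R[0,1])).round(2),"F",s["force"].round(1),"T",s["ft_torque"].round(2),"open",round(s["opening"],3),"j",s["joint_positions"].round(2))
print("shift",(R.T@(np.array([x,y,z])-s["eef_pos"])).round(1),"rot",np.degrees(Ro.from_matrix(R.T@G).as_rotvec()).round(2))
E
python3 d.py 625.3 12.7 200 110
```

```text
t 0.82 pos [303.4 345.8 307.5] az 107.8 F [ 1.1  1.2 -0.4] T [ 0.02 -0.02 -0.02] open 1.004 j [ 0.6   0.11  1.49 -0.    1.54 -1.29]
shift [ 107.6 -415.5  204.8] rot [-2.2  -0.05  0.04]
```

Request:
{"op": "play_rows", "data": {
  "steps": [
    [0,-35,17,-1,0,0,100],
    [5,-72,35,-2,0,0,100],
    [10,-108,53,-2,0,0,100],
    [15,-145,71,-2,0,0,100],
    [20,-181,89,-2,0,0,100],
    [30,-217,107,-2,0,0,100],
    [40,-252,124,-2,0,0,100],
    [50,-286,141,-2,0,0,100]
  ]
}}

```text
time_s: 1.48
eef_pos: [526.0, 114.6, 256.9]
ee_rot: [-2.68, 1.57, -2.335]
force: [-0.5, -0.1, -0.2]
opening: 0.999
```

```bash
python3 d.py 625.3 12.7 200 110
```

```text
t 1.48 pos [526.  114.6 256.9] az 109.76 F [-0.5 -0.1 -0.2] T [ 0.01 -0.02  0.  ] open 0.999 j [-0.    0.31  1.37 -0.    1.46 -1.92]
shift [  56.9 -129.5   59. ] rot [-0.24 -0.06  0.03]
```

Request:
{"op": "play_rows", "data": {
  "steps": [
    [5,-35,16,0,0,0,100],
    [15,-70,32,0,0,0,100],
    [25,-103,47,0,0,0,100],
    [32,-129,59,0,0,0,100],
    [37,-129.5,59,0,0,0,100],
    [37,-129.5,59,0,0,0,100]
  ]
}}

```text
time_s: 1.98
eef_pos: [625.2, 11.7, 217.6]
ee_rot: [2.833, 1.566, -3.107]
force: [0.0, 0.6, -0.7]
opening: 1.002
```

```bash
python3 d.py 625.3 12.7 100 110; python3 - <<'E'
from h import *
s=manip.sense();f=manip.grab_frame("wrist");c=cam("wrist",s)
for n,p in(("rim",(625.3,12.7,98)),("ring",(625.3,12.7,84)),("block",(479.6,-33.8,21.5))):print(n,proj(c,p).round(0))
cv2.imwrite("pics/w1.png",f[...,::-1])
E
```

```text
t 1.98 pos [625.2  11.7 217.6] az 109.66 F [ 0.   0.6 -0.7] T [ 0.04  0.03 -0.01] open 1.002 j [-0.17  0.54  1.14 -0.    1.47 -2.08]
shift [117.6   0.7   1. ] rot [-0.34 -0.24 -0.08]
rim [286. 188.]
ring [286. 184.]
block [291.  12.]
```

View pics/w1.png

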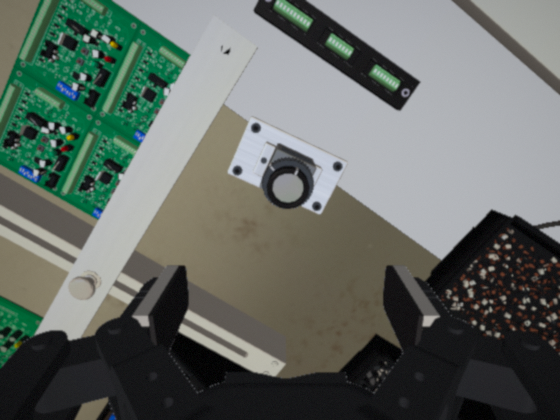

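The wrist view puts the lens rim at about (289,187) against a predicted (286,188), and the block at (293,13) against (291,12), so calibration agrees to about 2 mm. Next I'll descend over the ring.

Request:
{"op": "play_rows", "data": {
  "steps": [
    [35,1,1,-0.3,-0.2,0,100],
    [70,1.5,1,-0.3,-0.2,0,90],
    [105,1.5,1,-0.3,-0.2,0,80],
    [135,1.5,1,-0.3,-0.2,0,80],
    [155,1.5,1,-0.3,-0.2,0,80],
    [160,1.5,1,-0.3,-0.2,0,80],
    [160,1.5,1,-0.3,-0.2,0,80]
  ]
}}

```text
time_s: 2.62
eef_pos: [624.2, 15.4, 58.8]
ee_rot: [1.872, 1.569, 2.223]
force: [0.1, -0.7, 0.5]
opening: 0.802
```

```bash
python3 d.py 625.3 12.7 57 110
```

```text
t 2.62 pos [624.2  15.4  58.8] az 110.1 F [ 0.1 -0.7  0.5] T [-0.02  0.02 -0.01] open 0.802 j [-0.16  0.67  1.35  0.    1.12 -2.09]
shift [ 1.8 -2.9  0.1] rot [ 0.1  -0.03 -0.08]
```

Request:
{"op": "play_rows", "data": {
  "steps": [
    [1.5,-2,0,0,0,0,75],
    [1.5,-2,0,0,0,0,65],
    [1.5,-2,0,0,0,0,60],
    [1.5,-2,0,0,0,0,60]
  ]
}}

```text
time_s: 2.95
eef_pos: [625.4, 13.5, 58.5]
ee_rot: [0.415, 1.57, 0.766]
force: [-0.4, 0.3, -0.2]
opening: 0.602
```

Request:
{"op": "play_rows", "data": {
  "steps": [
    [0,0,0,0,0,0,50],
    [0,0,0,0,0,0,45],
    [0,0,0,0,0,0,45],
    [0,0,0,0,0,0,45]
  ]
}}

```text
time_s: 3.28
eef_pos: [625.6, 13.9, 59.5]
ee_rot: [0.285, 1.569, 0.636]
force: [-2.1, 2.9, 5.9]
opening: 0.448
```

```bash
python3 d.py 625.3 12.7 57 38
```

```text
t 3.28 pos [625.6  13.9  59.5] az 110.12 F [-2.1  2.9  5.9] T [0.43 0.41 0.03] open 0.448 j [-0.17  0.67  1.35  0.    1.12 -2.09]
shift [ 2.5 -1.  -0.7] rot [72.12  0.08 -0.11]
```

Request:
{"op": "play_rows", "data": {
  "steps": [
    [0,0,0,0,0,0,30],
    [0,0,0,0,0,0,20]
  ]
}}

```text
time_s: 3.45
eef_pos: [625.6, 14.0, 60.0]
ee_rot: [0.257, 1.569, 0.609]
force: [-2.9, 0.4, 4.0]
opening: 0.42
```

```bash
python3 d.py 625.3 12.7 57 38;  python3 - <<'E'
from h import *
s=manip.sense();f=manip.grab_frame("wrist");c=cam("wrist",s)
cv2.imwrite("pics/w2.png",cv2.resize(f[200:410,150:430,::-1],None,fx=2.5,fy=2.5))
E
```

```text
t 3.45 pos [625.6  14.   60. ] az 110.13 F [-2.9  0.4  4. ] T [0.16 0.45 0.14] open 0.42 j [-0.17  0.67  1.35  0.    1.12 -2.09]
shift [ 3.  -1.2 -0.7] rot [72.13  0.09 -0.11]
```

View pics/w2.png

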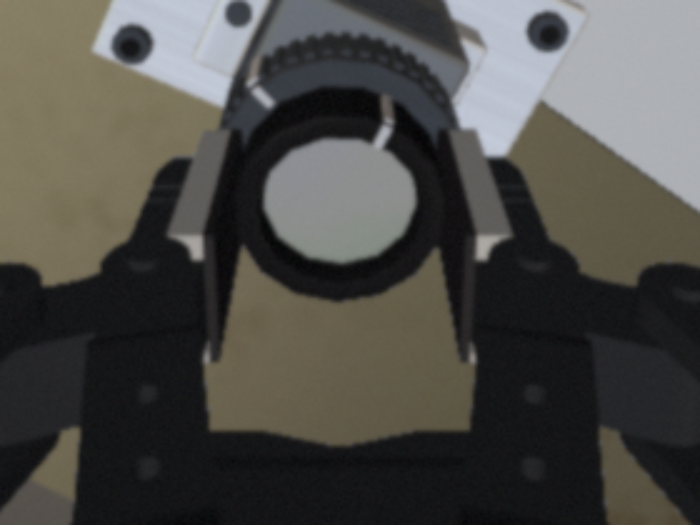

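The pads close on the ring, stopped at opening 0.42 and clear of the barrel and glass. The ring line is at (262,95) and the barrel mark at (388,100). Now I'll turn clockwise, which is +x in tool terms.

Request:
{"op": "play_rows", "data": {
  "steps": [
    [0,0,0,5,0,0,20],
    [0,0,0,10,0,0,20],
    [0,0,0,15,0,0,20],
    [0,0,0,20,0,0,20],
    [0,0,0,25,0,0,20],
    [0,0,0,30,0,0,20]
  ]
}}

```text
time_s: 4.0
eef_pos: [627.4, 13.9, 60.3]
ee_rot: [0.269, 1.564, 0.094]
force: [1.8, 0.9, 1.9]
opening: 0.411
```

```bash
python3 d.py 625.3 12.7 57 38
```

```text
t 4.0 pos [627.4  13.9  60.3] az 79.96 F [1.8 0.9 1.9] T [0.29 0.12 0.9 ] open 0.411 j [-0.17  0.67  1.35  0.    1.12 -1.56]
shift [ 3.3 -1.5 -1.9] rot [41.96  0.32 -0.24]
```

```bash
python3 - <<'E'
from h import *
s=manip.sense();f=manip.grab_frame("wrist");c=cam("wrist",s)
cv2.imwrite("pics/w3.png",cv2.resize(f[200:340,200:380,::-1],None,fx=3,fy=3))
E
```

```text
(no output)
```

View pics/w3.png

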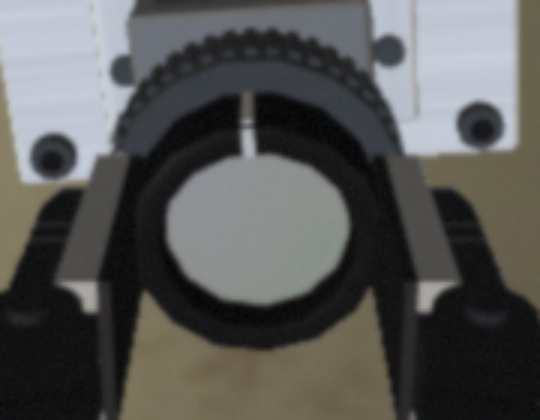

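The ring line is gone from where it would be if the ring had followed, so the ring did not turn. The jaws stopped at 0.448, which is 38 mm, so they are on the fixed front barrel. The pad tips sit about 25 mm higher than I assumed. I'll open, turn back and go lower.

Request:
{"op": "play_rows", "data": {
  "steps": [
    [0,0,0,0,0,0,60],
    [0,0,0,0,0,0,80],
    [0,0,0,-7,0,0,80],
    [0,-0.5,-1.4,-14,0,0,80],
    [0,-0.5,-1.4,-21,0,0,80],
    [0,-0.5,-1.4,-28,0,0,80],
    [0,-0.5,-1.4,-30,0,0,80],
    [0,-0.5,-1.4,-30,0,0,80]
  ]
}}

```text
time_s: 4.72
eef_pos: [625.1, 13.6, 60.2]
ee_rot: [-0.149, 1.566, 0.197]
force: [0.0, -0.1, -0.0]
opening: 0.798
```

```bash
python3 d.py 626 13.3 40 110
```

```text
t 4.72 pos [625.1  13.6  60.2] az 109.79 F [ 0.  -0.1 -0. ] T [ 0.   -0.02  0.03] open 0.798 j [-0.17  0.67  1.35  0.    1.12 -2.08]
shift [20.2 -0.6  0.7] rot [-0.21  0.26  0.04]
```

Request:
{"op": "play_rows", "data": {
  "steps": [
    [7,-0.5,0.7,0,0.2,0,80],
    [14,-0.5,0.7,0,0.2,0,80],
    [20,-0.5,0.7,0,0.2,0,80],
    [20,-0.5,0.7,0,0.2,0,80]
  ]
}}

```text
time_s: 5.05
eef_pos: [625.0, 13.5, 38.1]
ee_rot: [2.682, 1.569, 3.027]
force: [0.3, 0.3, 0.1]
opening: 0.802
```

Request:
{"op": "play_rows", "data": {
  "steps": [
    [0,0,0,0,0,0,65],
    [0,0,0,0,0,0,60],
    [0,0,0,0,0,0,52],
    [0,0,0,0,0,0,45],
    [0,0,0,0,0,0,45]
  ]
}}

```text
time_s: 5.47
eef_pos: [624.9, 13.8, 38.4]
ee_rot: [2.545, 1.569, 2.89]
force: [-2.7, 2.0, 3.3]
opening: 0.523
```

```bash
python3 d.py 626 13.3 40 38;  python3 - <<'E'
from h import *
s=manip.sense();f=manip.grab_frame("wrist");c=cam("wrist",s)
cv2.imwrite("pics/w4.png",cv2.resize(f[200:410,150:430,::-1],None,fx=2,fy=2))
E
```

```text
t 5.47 pos [624.9  13.8  38.4] az 109.77 F [-2.7  2.   3.3] T [0.42 0.53 0.02] open 0.523 j [-0.17  0.7   1.36  0.    1.09 -2.08]
shift [-1.6 -0.8  0.9] rot [71.77 -0.14  0.  ]
```

View pics/w4.png

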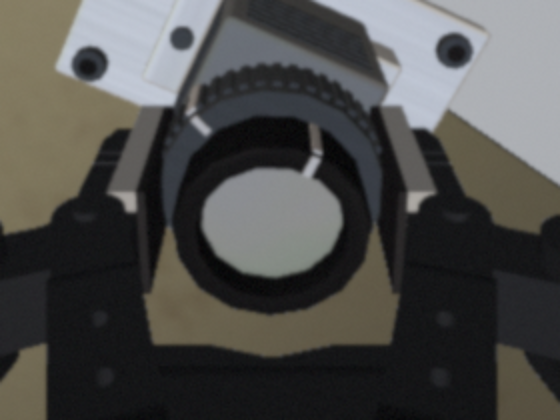

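The jaws now stop at 0.523, about 10 mm wider than on the barrel, so they are on the ring. The ring line is visible at (200,123) and the mark at (315,150). Turning now.

Request:
{"op": "play_rows", "data": {
  "steps": [
    [0,0,0,5,0,0,30],
    [0,0,0,10,0,0,30],
    [0,0,0,15,0,0,30],
    [0,0,0,20,0,0,30],
    [0,0,0,25,0,0,30],
    [0,0,0,30,0,0,30],
    [0,0,0,35,0,0,30],
    [0,0,0,40,0,0,30]
  ]
}}

```text
time_s: 6.18
eef_pos: [624.9, 14.4, 38.5]
ee_rot: [2.86, 1.568, 2.502]
force: [-1.5, 4.8, 0.6]
opening: 0.52
```

```bash
python3 d.py 625.5 13.3 38 38
```

```text
t 6.18 pos [624.9  14.4  38.5] az 69.54 F [-1.5  4.8  0.6] T [0.82 0.19 0.08] open 0.52 j [-0.16  0.7   1.36  0.    1.09 -1.38]
shift [ 0.5 -0.9  1. ] rot [31.54 -0.15 -0.  ]
```

Torque about z is now about 0.1 N m, which matches the ring turning. I'll continue to the stop.

Request:
{"op": "play_rows", "data": {
  "steps": [
    [0,-0.5,0,5,0,0,30],
    [0,-0.5,0,10,0,0,30],
    [0,-0.5,0,15,0,0,30],
    [0,-0.5,0,20,0,0,30],
    [0,-0.5,0,24,0,0,30],
    [0,-0.5,0,27,0,0,30]
  ]
}}

```text
time_s: 6.68
eef_pos: [625.2, 14.9, 38.5]
ee_rot: [2.641, 1.568, 1.81]
force: [1.7, 5.7, -1.1]
opening: 0.522
```

Request:
{"op": "play_rows", "data": {
  "steps": [
    [0,0,0,2,0,0,30],
    [0,0,0,3.5,0,0,30],
    [0,0,0,3.5,0,0,30]
  ]
}}

```text
time_s: 6.93
eef_pos: [625.3, 14.9, 38.5]
ee_rot: [2.713, 1.569, 1.824]
force: [0.2, 1.6, -0.3]
opening: 0.522
```

```bash
python3 d.py 625.5 13.3 38 38;  python3 - <<'E'
from h import *
s=manip.sense();f=manip.grab_frame("wrist");c=cam("wrist",s)
cv2.imwrite("pics/w5.png",cv2.resize(f[200:340,200:380,::-1],None,fx=3,fy=3))
E
```

```text
t 6.93 pos [625.3  14.9  38.5] az 39.07 F [ 0.2  1.6 -0.3] T [0.23 0.03 2.22] open 0.522 j [-0.16  0.7   1.36  0.    1.08 -0.85]
shift [ 0.5 -0.8  1.4] rot [ 1.07 -0.07 -0.03]
```

View pics/w5.png

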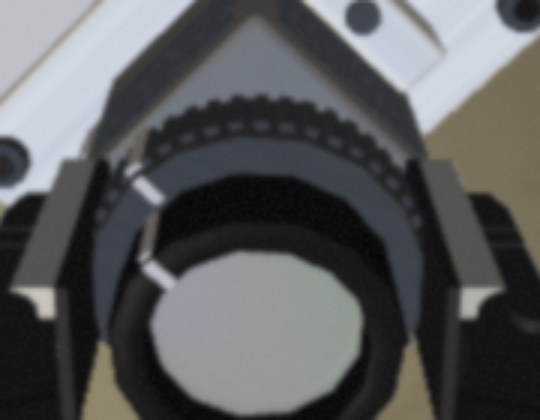

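The line on the ring meets the barrel mark at (145,190)/(160,275), and the stop torque is 2.2 N m after 71° of turn, so the ring is locked. Now I'll release, rise and go to the block.

Request:
{"op": "play_rows", "data": {
  "steps": [
    [0,0,0,-1,0,0,60],
    [0,0,0,-1,0,0,80],
    [0,0,0,-1,0,0,80],
    [-35,0,0,-1,0,0,80],
    [-75,0,0,-1,0,0,80],
    [-110,0,0,-1,0,0,80],
    [-120,0,0,0,0,0,80]
  ]
}}

```text
time_s: 7.57
eef_pos: [627.4, 14.2, 164.8]
ee_rot: [0.919, 1.562, 0.029]
force: [0.2, -0.5, 1.2]
opening: 0.8
```

```bash
python3 d.py 479.6 -33.8 120 -12.1
```

```text
t 7.57 pos [627.4  14.2 164.8] az 39.04 F [ 0.2 -0.5  1.2] T [-0.04 -0.02 -0.01] open 0.8 j [-0.16  0.57  1.23  0.    1.33 -0.85]
shift [  43.5 -145.4  -56. ] rot [51.14  0.11 -0.52]
```

Request:
{"op": "play_rows", "data": {
  "steps": [
    [0,-30,-11,6,0,0,80],
    [0,-60,-23,13,0,0,70],
    [0,-90,-35,20,0,0,60],
    [10,-120,-46,27,0,0,50],
    [20,-145,-56,34,0,0,45],
    [30,-145,-56,41,0,0,45],
    [40,-145,-56,48,0,0,45],
    [43,-145,-56,51,0,-0.4,45]
  ]
}}

```text
time_s: 8.23
eef_pos: [479.0, -33.7, 119.3]
ee_rot: [1.265, 1.57, -0.523]
force: [-0.7, 0.8, -0.2]
opening: 0.447
```

```bash
python3 d.py 479.6 -33.8 60 -12.1; python3 - <<'E'
from h import *
s=manip.sense();f=manip.grab_frame("wrist");c=cam("wrist",s)
for n,p in(("block",(479.6,-33.8,21.5)),("mid",(489.6,19.4,21.5))):print(n,proj(c,p).round(0))
cv2.imwrite("pics/w6.png",f[...,::-1])
E
```

```text
t 8.23 pos [479.  -33.7 119.3] az -12.43 F [-0.7  0.8 -0.2] T [ 0.04  0.05 -0.07] open 0.447 j [-0.31  0.31  1.75 -0.    1.08 -0.1 ]
shift [59.3  0.5 -0.1] rot [-0.33  0.02 -0.07]
block [286. 194.]
mid [284. 126.]
```

View pics/w6.png

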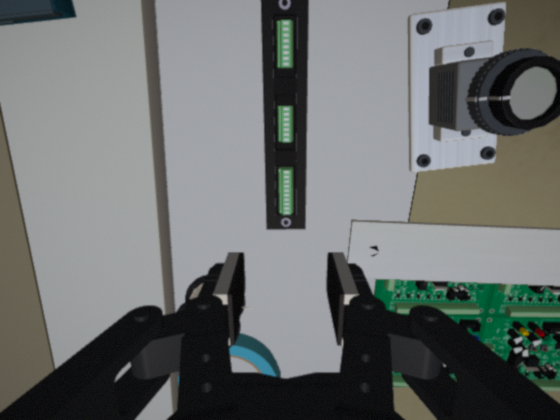

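The block is at (286,191) against a predicted (286,194), centred between the pads and aligned. I'll descend to a safe height with the jaws partly closed, then feel for the strip.

Request:
{"op": "play_rows", "data": {
  "steps": [
    [35,0.5,0,0,0,0,40],
    [70,0.5,0,0,0,0,35],
    [90,0.5,0,0,0,0,35],
    [100,0.5,0,0,0,0,35],
    [100,0.5,0,0,0,0,35]
  ]
}}

```text
time_s: 8.7
eef_pos: [479.0, -33.7, 17.9]
ee_rot: [-1.462, 1.568, 3.034]
force: [-0.6, -0.5, 0.3]
opening: 0.352
```

```bash
python3 d.py 479.6 -33.8 0 -12.1; python3 - <<'E'
from h import *
s=manip.sense();f=manip.grab_frame("wrist");c=cam("wrist",s)
for n,p in(("block",(479.6,-33.8,21.5)),):print(n,proj(c,p).round(0))
cv2.imwrite("pics/w7.png",cv2.resize(f[150:400,150:430,::-1],None,fx=2,fy=2))
E
```

```text
t 8.7 pos [479.  -33.7  17.9] az -12.4 F [-0.6 -0.5  0.3] T [-0.03  0.04  0.01] open 0.352 j [-0.31  0.47  1.84 -0.    0.84 -0.1 ]
shift [17.9  0.7 -0. ] rot [-0.3   0.01  0.14]
block [287. 248.]
```

View pics/w7.png

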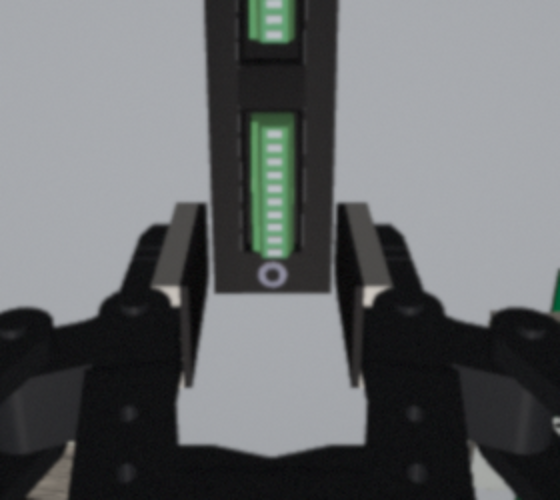

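The block is at crop (272,185), about 2.5 mm toward tool −z of the prediction. The pad tips are still about 30 mm above the strip. I'll continue down with the jaws narrowed.

Request:
{"op": "play_rows", "data": {
  "steps": [
    [8,0.5,-2,0,0,0,30],
    [16,0.5,-2,0,0,0,26],
    [22,0.5,-2,0,0,0,26],
    [25,0.5,-2,0,0,0,26],
    [25,0.5,-2,0,0,0,26]
  ]
}}

```text
time_s: 9.17
eef_pos: [480.6, -32.0, -6.1]
ee_rot: [-1.06, 1.57, -2.848]
force: [-0.4, -1.1, 0.7]
opening: 0.263
```

Request:
{"op": "play_rows", "data": {
  "steps": [
    [1,0,0,0,0,0,26],
    [2,0,0,0,0,0,26]
  ]
}}

```text
time_s: 9.33
eef_pos: [480.7, -32.1, -8.0]
ee_rot: [-0.647, 1.57, -2.434]
force: [-0.5, 0.7, -0.6]
opening: 0.257
```

Request:
{"op": "play_rows", "data": {
  "steps": [
    [1,0,0,0,0,0,26],
    [2,0,0,0,0,0,26]
  ]
}}

```text
time_s: 9.5
eef_pos: [480.9, -32.2, -9.4]
ee_rot: [0.217, 1.57, -1.57]
force: [-5.5, 1.7, 22.0]
opening: 0.259
```

There is contact on the strip top, 22 N at TCP z −9.4. I'll back off 3 mm and close.

Request:
{"op": "play_rows", "data": {
  "steps": [
    [-3,0,0,0,0,0,26],
    [-3,0,0,0,0,0,18],
    [-3,0,0,0,0,0,14]
  ]
}}

```text
time_s: 9.75
eef_pos: [481.1, -32.2, -6.3]
ee_rot: [0.778, 1.57, -1.01]
force: [1.0, -0.1, 0.3]
opening: 0.137
```

Request:
{"op": "play_rows", "data": {
  "steps": [
    [0,0,0,0,0,0,8],
    [0,0,0,0,0,0,2],
    [0,0,0,0,0,0,0],
    [0,0,0,0,0,0,0]
  ]
}}

```text
time_s: 10.08
eef_pos: [480.9, -32.2, -6.1]
ee_rot: [0.44, 1.57, -1.347]
force: [-2.2, 1.4, 6.6]
opening: 0.105
```

```bash
python3 d.py 479.6 -33.8 0 -12.1; python3 - <<'E'
from h import *
f=manip.grab_frame("wrist")
cv2.imwrite("pics/w8.png",cv2.resize(f[150:400,150:430,::-1],None,fx=2,fy=2))
E
```

```text
t 10.08 pos [480.9 -32.2  -6.1] az -12.39 F [-2.2  1.4  6.6] T [0.03 0.36 0.05] open 0.105 j [-0.31  0.52  1.85 -0.    0.78 -0.09]
shift [-6.1 -1.   1.9] rot [-0.29  0.04 -0.02]
```

View pics/w8.png

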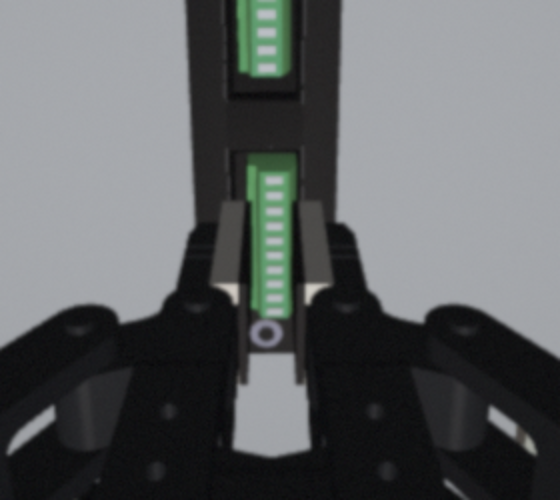

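The block is clamped between the pads, stopped at 0.105. Lifting straight up.

Request:
{"op": "play_rows", "data": {
  "steps": [
    [-3,0,0,0,0,0,0],
    [-8,0,0,0,0,0,0],
    [-18,0,0,0,0,0,0],
    [-32,0,0,0,0,0,0],
    [-50,0,0,0,0,0,0],
    [-72,0,0,0,0,0,0],
    [-95,0,0,0,0,0,0],
    [-115,0,0,0,0,0,0]
  ]
}}

```text
time_s: 10.8
eef_pos: [481.1, -32.1, 111.1]
ee_rot: [1.186, 1.569, -0.601]
force: [-0.3, 0.2, -0.2]
opening: 0.108
```

Request:
{"op": "play_rows", "data": {
  "steps": [
    [-25,0,0,0,0,0,0],
    [-45,0,0,0,0,0,0],
    [-50,0,0,0,0,0,0],
    [-50,0,0,0,0,0,0]
  ]
}}

```text
time_s: 11.13
eef_pos: [481.6, -32.2, 162.8]
ee_rot: [1.367, 1.565, -0.42]
force: [-0.3, 0.7, -0.7]
opening: 0.107
```

```bash
python3 d.py 625.8 13.3 161.5 -5.3; python3 - <<'E'
from h import *
f=manip.grab_frame("wrist");g=manip.grab_frame("top")
cv2.imwrite("pics/w9.png",cv2.resize(f[150:400,150:430,::-1],None,fx=2,fy=2)); cv2.imwrite("pics/top9.png",g[...,::-1])
E
```

```text
t 11.13 pos [481.6 -32.2 162.8] az -12.38 F [-0.3  0.7 -0.7] T [-0.03  0.09 -0.05] open 0.107 j [-0.31  0.26  1.69 -0.    1.18 -0.09]
shift [  1.9 131.1 -75.4] rot [-7.08  0.08 -0.29]
```

No more pictures can be viewed, so I'll check the hold numerically by green segmentation of the saved wrist frames.

```bash
cat > seg.py <<'E'
from h import *
def green(bgr):
    h=cv2.cvtColor(bgr,cv2.COLOR_BGR2HSV);m=cv2.inRange(h,(45,70,60),(80,255,255));return cv2.morphologyEx(m,cv2.MORPH_CLOSE,np.ones((5,5)))
def blobs(bgr):
    n,l,st,ce=cv2.connectedComponentsWithStats(green(bgr));out=[]
    for i in range(1,n):
        if st[i,4]>150:
            out.append((cv2.minAreaRect(cv2.findContours((l==i).astype(np.uint8),0,2)[0][0]),st[i]))
    return out
E
python3 - <<'E'
from seg import *
for n in("w8","w9"):
    for b,st in blobs(cv2.imread(f"pics/{n}.png")): print(n,np.array(b[0])/2+[150,150],np.array(b[1])/2,round(b[2],1),"bbox rows",st[1]/2+150,(st[1]+st[3])/2+150,"cols",st[0]/2+150,(st[0]+st[2])/2+150)
for b,st in blobs(cv2.imread("pics/top9.png")):
    if abs(b[0][0]-250)<60 and 190<b[0][1]<270: print("top",b)
E
```

```text
w8 [281.5  169.25] [38.5 27. ] 90.0 bbox rows 150.0 189.0 cols 268.0 295.5
w8 [285.5 268. ] [82. 25.] 90.0 bbox rows 227.0 309.5 cols 273.0 298.5
w9 [285.24998474 267.99998474] [78.99998474 22.49999619] 90.0 bbox rows 228.5 308.0 cols 274.0 297.0
w9 [393.94671631 283.98320007] [71.91530609 56.73089981] 2.2 bbox rows 254.5 311.5 cols 357.0 430.0
w9 [419.27410889 317.33757019] [24.72272682 20.30540848] 85.9 bbox rows 305.0 329.5 cols 408.5 430.0
```

The block has not moved in the grip between grasp and lift, and its centre is within about 1–2 mm of the tool axis. Now I'll carry it over the lens.

Request:
{"op": "play_rows", "data": {
  "steps": [
    [0,18,-10,-1,0,0,0],
    [0,38,-22,-2,0,0,0],
    [0,60,-34,-3,0,0,0],
    [1,82,-47,-4,0,0,0],
    [1,102,-58,-5,0,0,0],
    [1,118,-68,-6,0,0,0],
    [1,127,-73,-7,0,0,0],
    [1,130.5,-75.5,-7,0,-0.2,0]
  ]
}}

```text
time_s: 11.9
eef_pos: [624.5, 14.4, 157.2]
ee_rot: [-1.539, 1.565, 3.081]
force: [-0.8, -1.2, -0.4]
opening: 0.102
```

Request:
{"op": "play_rows", "data": {
  "steps": [
    [0,0,0,0,0,0,0],
    [0,0,0,0,0,0,0],
    [0,0,0,0,0,0,0]
  ]
}}

```text
time_s: 12.15
eef_pos: [623.8, 14.2, 156.7]
ee_rot: [-1.549, 1.563, 3.07]
force: [0.2, 0.3, 0.5]
opening: 0.103
```

```bash
python3 d.py 625.4 13.6 161.4 -5.3; python3 - <<'E'
from seg import *
s=manip.sense();f=manip.grab_frame("wrist");g=manip.grab_frame("top");h=manip.grab_frame("scene")
cv2.imwrite("pics/w10.png",f[...,::-1]);cv2.imwrite("pics/top10.png",g[...,::-1]);cv2.imwrite("pics/sc10.png",h[...,::-1])
c=cam("top")
for nm in("top0","top10","w10","sc10"):
  for b,st in blobs(cv2.imread(f"pics/{nm}.png")):print(nm,np.round(b[0],1),np.round(b[1],1),round(b[2],1)) if st[4]<2500 else 0
for nm in("top","scene"):
  print(nm,"expect block top",proj(cam(nm),(625.4,13.6,189)).round(1),"nest left/mid/right",[proj(cam(nm),p).round(1) for p in((501.9,73.8,21.5),(489.6,19.4,21.5),(479.6,-33.8,21.5))])
E
```

```text
t 12.15 pos [623.8  14.2 156.7] az -5.36 F [0.2 0.3 0.5] T [-0.02 -0.03  0.02] open 0.103 j [-0.16  0.58  1.24 -0.    1.33 -0.07]
shift [-4.7  1.6  0.4] rot [-0.06  0.01  0.42]
w10 [145.  126.5] [37. 16.] 90.0
w10 [145.5 187. ] [30. 15.] 90.0
w10 [285.5 267.5] [81. 23.] 90.0
w10 [382.6 299.8] [103.4  12.2] 7.8
w10 [285.7 356.7] [42.5 37.1] 87.0
w10 [552. 393.] [32. 14.] 90.0
sc10 [58.9 38.9] [65.  13.6] 10.1
sc10 [162.6  85.1] [63.2 14.5] 40.0
sc10 [239. 104.] [34. 26.] 90.0
sc10 [285.7 174.4] [81.4 34.5] 39.4
sc10 [251.3 193.8] [72.2  3.5] 41.1
top expect block top [242.3 156.4] nest left/mid/right [array([217.8, 237.9]), array([245.2, 243.5]), array([272. , 247.9])]
scene expect block top [216.5 169. ] nest left/mid/right [array([253.6, 273. ]), array([274.8, 257.7]), array([293.5, 243.3])]
```

Request:
{"op": "play_rows", "data": {
  "steps": [
    [-2,1,0.3,0,0,0.2,0],
    [-4,1.6,0.4,0,0,0.4,0],
    [-4.7,1.6,0.4,0,0,0.4,0],
    [-4.7,1.6,0.4,0,0,0.4,0],
    [-4.7,1.6,0.4,0,0,0.4,0]
  ]
}}

```text
time_s: 12.72
eef_pos: [625.7, 13.6, 162.3]
ee_rot: [1.366, 1.569, -0.298]
force: [-0.6, 0.3, 0.4]
opening: 0.107
```

```bash
python3 d.py 625.4 13.6 161.4 -5.3; python3 - <<'E'
from seg import *
s=manip.sense();f=manip.grab_frame("wrist")[...,::-1];c=cam("wrist",s)
for q in((-25,-50),(-25,50),(25,-50),(25,50)):  # plate screws: expected vs dark blob nearby
    a=np.radians(-5.35);p=np.array([625.4+q[0]*np.cos(a)-q[1]*np.sin(a),13.3+q[0]*np.sin(a)+q[1]*np.cos(a),12]);u=proj(c,p)
    x,y=u.round().astype(int);w=f[max(y-14,0):y+15,max(x-14,0):x+15].mean(2)
    if w.size: m=w<90;yy,xx=np.nonzero(m);print(q,u.round(1),"found",xx.mean()+max(x-14,0) if m.any() else None,yy.mean()+max(y-14,0) if m.any() else None,m.sum())
for b,st in blobs(f.copy()):print(np.round(b[0],1),np.round(b[1],1),round(b[2],1))
E
```

```text
t 12.72 pos [625.7  13.6 162.3] az -5.35 F [-0.6  0.3  0.4] T [-0.05  0.01  0.04] open 0.107 j [-0.17  0.57  1.23 -0.    1.34 -0.07]
shift [ 0.9 -0.3  0. ] rot [-0.05  0.02 -0.07]
(-25, -50) [260.3 226.6] found 265.3005464480874 220.85792349726776 183
(-25, 50) [257.8 125.5] found 257.06493506493507 124.37662337662337 77
(25, -50) [309.8 226.6] found 304.6524064171123 221.06417112299465 187
(25, 50) [312.2 125.5] found 313.7105263157895 124.5 76
[143.5 125.5] [37. 15.] 90.0
[144.  185.5] [31. 14.] 90.0
[285.5 267.5] [81. 23.] 90.0
[380.  296.3] [98.1 11.6] 7.9
[285.2 355.3] [37.  45.6] 4.4
[547.5 389.5] [39. 23.] 90.0
```

The screws seen from the wrist match the expected places to about 1 px, the block is aligned, and everything is still. Handing in.

```bash
python3 -c "
from bench import manip
print(manip.sense()['joint_vel'].round(3)); print(manip.finish_job())"
```

```text
[-0.     0.002  0.     0.002 -0.     0.001]
the job is handed in; nothing more can be done
None
```

I locked the ring, lifted the longest block out of the nest, and handed the job in at 12.7 s with the block held still over the lens. The hand-in gives no verdict, so these are my own last checks:

- **Ring:** I turned it about 71° clockwise to its stop. The torque rose to about 2.2 N m, and the white line met the mark in the wrist picture.
- **Block position:** By the arm's pose, the block is within about 2 mm of the lens axis. Its underside is about 81 mm above the rim, and its length is within 0.1° of the plate's measured long side. The height assumes the block was seated in its pocket when gripped.
- **Hold:** The block did not shift in the fingers between grasp and the final pose. The joints were still at hand-in.
- **Other blocks:** Both other blocks still show in the wrist view at the nest.
- **Plate check:** The two clearly visible plate screws matched their expected places to 1–2 px. The two nearer ones were 7–8 px off, and I put that down to the fingers hiding them and did not use them.

Two things did not go as expected:

- **First ring grip:** It was too high and closed on the fixed front barrel, slipping on it at about 0.9 N m for 30° of turn. The pad tips sit about 25 mm behind the stated TCP. I saw this in the picture and regripped lower.
- **Nest contact:** The fingertips pressed on the nest strip with about 22 N while feeling for its height.

I tried to check the final pose with the top camera as well, but it did not find the block. I did not re-check the spool and tape roll after the move; the arm never came near them.

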